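Click the stirrer's speed dial on by one position and start it

TASK

Set the lab stirrer to its next speed and start it. Lay a fingertip on the face of the larger knurled dial and turn it clockwise, seen from above, by friction until it clicks into its next position (the middle one of three) and stays there; then push the round start key between the two dials all the way down and let it spring back. Leave the smaller dial as it is, and do not pick up or shift the beaker on the stirrer or the small things beside it.

Things in the scene. Friction and masses are not known exactly. Their poses are not given: they have to be found in the camera images.
- stirrer: Low white stirrer fixed to the bench, 230 mm deep (its x) by 260 mm wide (y); origin at the centre of its underside. Its x axis points from the control side (nearer the robot) to the back. Deck 62 mm above the bench. Two dials at y = +80 and -80 mm (which is where varies) and the start key at y = 0 form a row at x = -63 mm. At x = +56 mm an aluminium plate (radius 50 mm) bears a beaker.
- speed_dial_top (a point): Centre of the flat face of the LARGER dial: black knurled disc, 84 mm across, smooth aluminium middle 42 mm across. Axis vertical. Face 12 mm above the deck, 4 mm above the fixed white collar round it (98 mm across). Sprung: it yields straight down up to 4 mm (from 1 N, 7 to 8 N at the bottom) and turns at any depth. A fingertip pressing with 3 to 8 N, 20 to 35 mm off centre, turns it.
- speed_dial (a joint): Larger dial's angle, rad, growing CLOCKWISE seen from above. Click positions: 0 (start, give or take 0.05), 0.7 (next, wanted), 1.4 (last). Crests half-way need about 0.03 N m; past one, the dial is drawn into the next position when let go. Black marks on the collar: the first on the stirrer's -x side, the others 40 degrees apart clockwise; a white line on the dial points at the present one.
- timer_dial_top (a point): Centre of the upper face of the SMALLER dial (54 mm diameter, collar 68 mm, otherwise built alike, face 12 mm above the deck). To be left alone.
- timer_dial (a joint): Angle of the smaller dial in rad, clockwise from above; it stands in its middle click position, 0 (give or take 0.05), and must stay in it.
- start_key_top (a point): Centre of the top of the round white start key (24 mm diameter) in its black housing between the two dials, 21 mm above the deck (83 mm above the bench), 9 mm higher than the dials; it is pressed straight down.
- start_key (a joint): Travel of the start key in m: 0 released, 0.005 fully down (about 5 N); it springs back.
- small_beaker_center (a point): Centre of the small glass beaker (34 mm diameter, 42 mm high) that stands loose on the stirrer's plate, behind the key. Not to be moved.
- vial_center (a point): Centre of the small upright glass vial (23 mm diameter, 62 mm high) on the bench left of the stirrer. Not to be moved.
- stopper_center (a point): Centre of the red rubber stopper (27 mm diameter, 24 mm high) on the bench left of the stirrer. Not to be moved.
- tube_center (a point): Centre of the capped plastic tube (102 mm long, 20 mm thick) lying on the bench right of the stirrer. Not to be moved.

How it is judged:
On the way, in this order (a step that is already met when the one before it is completed fails the run):
1. the larger dial has clicked into its next (middle) position (value of joint speed_dial between 0.55 and 0.85 rad and velocity of joint speed_dial between -0.1 and 0.1 rad/s), for 0.3 s.
2. the start key is pushed down (value of joint start_key above 0.0038 m), for 0.05 s.
At the end, for the whole second after the job is handed in: The larger dial rests in its middle position (0.55 to 0.85 rad), the smaller one still in its own (-0.2 to 0.2 rad), the start key is up again (less than 1.5 mm down), and the beaker, vial, stopper and tube are within 15 mm of where they stood (value of joint speed_dial between 0.55 and 0.85 rad and value of joint timer_dial between -0.2 and 0.2 rad and value of joint start_key below 0.0015 m and distance of each of small_beaker_center, vial_center, stopper_center, tube_center from where it was at the start of the episode below 0.015 m); the robot touches nothing.
It fails at once if the start key is pushed (more than 3 mm) while the larger dial is not in its middle position (value of joint start_key above 0.003 m and not (value of joint speed_dial between 0.55 and 0.85 rad)).
It fails at once if the smaller dial is turned out of its position (not (value of joint timer_dial between -0.2 and 0.2 rad)).
It fails at once if the beaker, vial, stopper or tube is lifted or shifted by more than 30 mm (distance of any of small_beaker_center, vial_center, stopper_center, tube_center from where it was at the start of the episode above 0.03 m).
It also fails if it takes over 48 s, if anything falls off the work surface, if the arm or the gripper's body presses on something with over 40 N, if the wrist force passes 120 N, or if a joint passes its speed limit or range.

ROBOT

A 7-joint arm with a two-finger parallel gripper is mounted at the origin on a cart in front of the work surface, level with it; the furniture and walls round the work are solid. World frame = base frame: x ahead of the robot, y to its left, z up, the work surface at z = 0. Lengths are in m, angles in rad, forces in N, time in s.
With the tool pointing down it reaches from about 0.425 to 0.875 m from the base axis. Payload 8.4 kg.
Tool frame: the origin (TCP) lies on the centre line of the jaws, within the pads' length; the fingertips stand 14 mm ahead of it and the grasp point (between the pads) lies 5 mm behind it (r.tcp_to_tips is the distance from the TCP to the fingertips, in m); x points along the fingers, z is the direction in which the jaws open and shut, and the axes are right-handed (so a half turn about x gives the same grasp; the last joint's range is limited). The gripper opens to 85 mm and grips with 20 to 120 N. Pads are 22 mm wide; open, the fingers measure 114 mm over their backs; the gripper's body (76 mm by 85 mm) begins 54 mm behind the grasp point. The pads swing forward as they close: fully open they stand 13 mm farther back than shut.
Start: joints at [1.164, 0.333, 0.04, 1.465, -0.013, 1.343, -0.059], TCP at [0.197, -0.619, 0.21] pointing down, gripper open.
Joint ranges: [-2.58, 2.58], [-0.38, 2.09], [-1.3, 1.39], [0.25, 2.4], [-1.5, 4.64], [0.08, 2.09], [-2.65, 2.65]. Speed limits (rad/s): [2.22, 2.22, 2.79, 2.79, 3.14, 3.14, 3.14].

INTERFACE

Orientations are given as a unit quaternion [w, x, y, z].
In Python, from rig import r gives the robot as it stands. The module is installed in compiled form; this text tells all that it offers.
- The arm moves only by the tool carry_out, never from a script. Its argument "series" is a list of rows, each an object of numbers: "claw": the opening, from -1 (shut) to 1 (fully open); "tx", "ty", "tz": the shift along the tool's x, y, z in units of 25 mm (1.0 is 25 mm); "wx", "wy", "wz": the turn, a rotation vector about the tool's x, y, z in units of 5 degrees (1.0 is 5 degrees). In form: [{"claw": .., "tx": .., "ty": .., "tz": .., "wx": .., "wy": .., "wz": ..}, ...]. A call has 1 to 20 rows; each row shifts and turns the pose as measured when the row begins, along the tool's axes as they then stand; what a row does not reach is not made up. A row lasts 1/12 s, in which the tool goes at most 41.7 mm and 7.16 degrees, less where a joint would pass 70% of its speed; a pose out of reach is approached as far as the arm can. A call is refused whole if a number of a shift passes 1 or a number of a turn 1, either way. A call with a gripper value outside its range is refused whole. The fingers move at their own pace and stop on an object; "newtons" is the grip in N (left out, the last holds). Time passes only in rows, so rows that do not move let the fingers close. It gives the time, the measured TCP pose, the force and the opening at its end, in the units of the state.
- r.get_obs(): the state, without advancing time (a new reading comes with each control period).
- r.camera(name): name is "scene" or "top" or "wrist"; returns a dict with "image" (420x560x3 uint8, red, green, blue), "mtx" (3x3 intrinsics, pixels), "extrinsics" (4x4, takes a point from camera to world coordinates); the wrist camera has in their place "T_tool_cam" (4x4, takes a point from camera to tool coordinates, whose origin is the TCP and whose axes are the tool frame's). Camera axes: x right, y down, z forward; pixel columns grow to the right and rows downward; lengths in m; the calibration is good to about 2 mm. The wrist camera is an equidistant fisheye: a pixel r from the principal point sees the ray r / f radians off the axis. A picture is of the moment at which its call begins: read the wrist's pose just before it. There is no depth.
- r.sign_off(): hands the job in, once; it reports no verdict.
The state is a dict: "clock": time; "joint_pos": joint angles; "qvel": joint speeds; "tau": joint torques, N m; "position": TCP position; "tool_rot": TCP orientation; "ft_force": force on the tool from outside, world axes, zero at the start; "wrist_torque": the same for the moment, N m; "gripper_width": opening from 0.0 (shut) to 1.0 (fully open).
Only numpy, scipy, OpenCV 4.12 (cv2) and the standard library are available. Lean on these libraries where they do the work, as an engineer would, in place of code of your own. Each camera call takes 0.05 s, during which the arm holds its last target. There are 200 camera calls.

## Working session

There is one attempt and no reset: what is moved stays moved. The work goes in short steps, Python scripts to look and compute and a tool call to move; the robot and the scene stay as the last step left them, time stands still between calls to the robot, and variables do not carry over. Pictures are saved under pics/ and viewed, about 8 in all and at most 12, crops included, and the job is handed in when it is done.

Besides the shell and the picture viewer there is one more tool, called by a JSON object that holds its "api" and its "payload", one argument or row to a line. carry_out: Moves the arm, as the interface text tells. Its arguments: {"type":"object","properties":{"series":{"type":"array","items":{"type":"object","properties":{"claw":{"type":"number"},"tx":{"type":"number"},"ty":{"type":"number"},"tz":{"type":"number"},"wx":{"type":"number"},"wy":{"type":"number"},"wz":{"type":"number"}}}},"newtons":{"type":"number"}},"required":["series"]}

```bash
mkdir -p pics; python3 - <<'E'
from rig import r
import cv2,numpy as np
o=r.get_obs()
for k,v in o.items(): print(k,np.round(v,4))
print(r.tcp_to_tips)
for n in("scene","top"):
    c=r.camera(n); cv2.imwrite(f"pics/{n}0.png",c["image"][:,:,::-1]); np.savez(f"{n}.npz",K=c["mtx"],E=c["extrinsics"]); print(c["mtx"],c["extrinsics"])
E
```

```text
clock 0.0
joint_pos [ 1.1638  0.3339  0.0399  1.4663 -0.0134  1.3433 -0.0585]
qvel [ 0.0004  0.0005 -0.0004 -0.0003  0.001   0.001  -0.0002]
tau [ 5.00000e-04 -6.58553e+01  1.36630e+00 -4.05551e+01  1.70000e-02
  1.27000e-02 -0.00000e+00]
position [ 0.1967 -0.619   0.2086]
tool_rot [ 0.5702  0.4178  0.5712 -0.4171]
ft_force [-0.1838  0.9166 -0.1302]
wrist_torque [-0.0033 -0.0172  0.002 ]
gripper_width 0.9981
0.014
[[496.85430906   0.         285.93151535]
 [  0.         496.85430906 214.63690883]
 [  0.           0.           1.        ]] [[-0.55048045 -0.47381532  0.68736476 -0.02203105]
 [-0.83450019  0.28852749 -0.46942659  0.56176242]
 [ 0.02409787 -0.83201618 -0.55422772  0.54966435]
 [ 0.          0.          0.          1.        ]]
[[432.01074451   0.         274.15214426]
 [  0.         432.01074451 204.61167278]
 [  0.           0.           1.        ]] [[ 0.02070835 -0.9974443   0.06838157  0.51477833]
 [-0.99896283 -0.02341703 -0.03905005  0.16573723]
 [ 0.04055154 -0.06750199 -0.99689471  1.03425913]
 [ 0.          0.          0.          1.        ]]
```

View pics/top0.png

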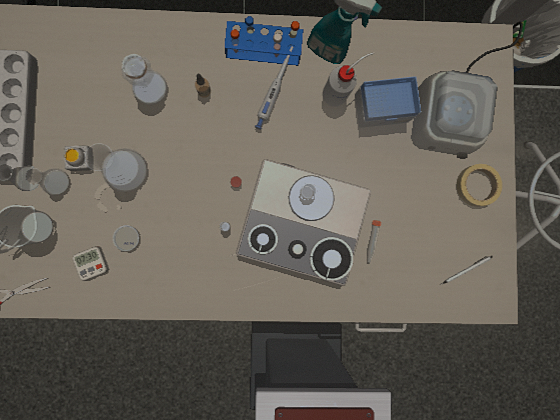

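View pics/scene0.png

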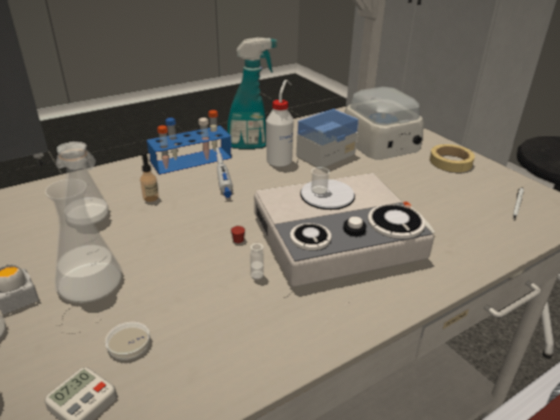

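The top view shows the large dial at about (332,258), the key at (297,249), the small dial at (263,239) and the beaker at (308,192). The tube is to the right, and the stopper and vial are to the left. I'll enlarge this area next.

```bash
cat > h.py <<'E'
import numpy as np
def px2w(n,u,v,z):
    d=np.load(n+".npz");K,E=d["K"],d["E"]
    ray=E[:3,:3]@np.linalg.solve(K,[u,v,1.]);o=E[:3,3]
    return o+ray*(z-o[2])/ray[2]
def w2px(n,p):
    d=np.load(n+".npz");K,E=d["K"],d["E"]
    q=K@(E[:3,:3].T@(np.array(p)-E[:3,3]));return q[:2]/q[2]
E
python3 - <<'E'
import cv2
a=cv2.imread("pics/top0.png")[150:300,220:400]
b=cv2.imread("pics/scene0.png")[170:275,250:435]
cv2.imwrite("pics/topc.png",cv2.resize(a,None,fx=4,fy=4,interpolation=cv2.INTER_CUBIC))
E
```

```text
(no output)
```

View pics/topc.png

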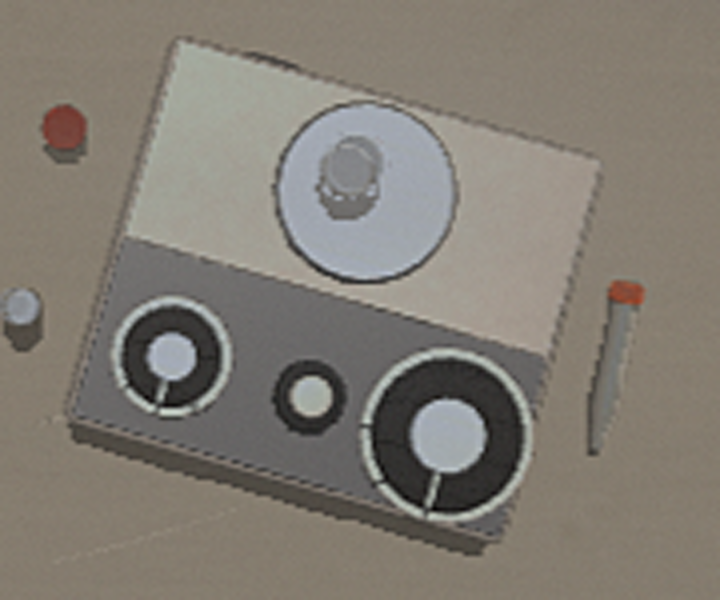

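The crop shows the large dial face at (448,435), the key top at (311,396) and the small dial at (172,356). The white line points to the lower-left mark at (432,508).

```bash
python3 - <<'E'
from h import *
f=lambda u,v,z:px2w("top",u/4+220-.375,v/4+150-.375,z)
D=f(448,435,.074);K=f(311,396,.083);S=f(172,356,.074)
print(D,K,S,np.linalg.norm((D-K)[:2]),np.linalg.norm((S-D)[:2]))
ux=(S-D)[:2];y=ux/np.linalg.norm(ux);print("y",y,"yaw",np.arctan2(-y[0],y[1]))
L=f(432,508,.072);print("line dir",L-D, np.linalg.norm((L-D)[:2]))
for c in [(598,160),(180,38),(70,415),(490,540)]: print(f(*c,.062))
print("tube",f(626,290,.01),f(594,450,.01),"vial",f(22,305,.06))
for p in (D,K,S): print(w2px("scene",p))
from scipy.spatial.transform import Rotation as R
from rig import r
q=r.get_obs()["tool_rot"];print(R.from_quat(q,scalar_first=True).as_matrix())
E
```

```text
[ 0.46388484 -0.00219231  0.074     ] [0.48426767 0.07538275 0.083     ] [0.50453501 0.15210909 0.074     ] 0.08020817379736067 0.15956616115921346
y [0.25475433 0.96700581] yaw -0.2575936415056169
line dir [-0.04054554  0.00811525 -0.002     ] 0.04134970839819819
[ 0.62085457 -0.08861151  0.062     ]
[0.68450866 0.15145358 0.062     ]
[0.4704281  0.20810686 0.062     ]
[ 0.40514823 -0.02867711  0.062     ]
tube [ 0.54874666 -0.11958662  0.01      ] [ 0.45324123 -0.10080704  0.01      ] vial [0.53120101 0.23667763 0.06      ]
[396.36338984 216.25566912]
[354.91688372 219.4249087 ]
[310.55272951 231.68880879]
[[-5.05695003e-04  9.53014720e-01  3.02923567e-01]
 [ 1.34424428e-03  3.02923980e-01 -9.53013775e-01]
 [-9.99998969e-01 -7.47310332e-05 -1.43427173e-03]]
```

{"api": "carry_out", "payload": {
  "newtons": 40,
  "series": [
    {"claw": -1,"ty": 0.8},
    {"claw": -1,"ty": 0.8},
    {"claw": -1,"ty": 0.8},
    {"claw": -1,"ty": 0.8},
    {"claw": -1,"ty": 0.8},
    {"claw": -1,"ty": 0.8},
    {"claw": -1,"ty": 0.8,"tz": -0.8},
    {"claw": -1,"ty": 0.8,"tz": -0.8},
    {"claw": -1,"ty": 0.8,"tz": -0.8},
    {"claw": -1,"ty": 0.8,"tz": -0.8},
    {"claw": -1,"ty": 0.8,"tz": -0.8},
    {"claw": -1,"ty": 0.8,"tz": -0.8},
    {"claw": -1,"ty": 0.8,"tz": -0.8},
    {"claw": -1,"ty": 0.8,"tz": -0.8},
    {"claw": -1,"ty": 0.8,"tz": -0.8},
    {"claw": -1,"ty": 0.8,"tz": -0.8}
  ]
}}

```text
invalid input at $.series[0]: expected keys claw, tx, ty, tz, wx, wy, wz
```

All seven keys are required in each row.

{"api": "carry_out", "payload": {
  "newtons": 40,
  "series": [
    {"claw": -1,"tx": 0,"ty": 0.8,"tz": 0,"wx": 0,"wy": 0,"wz": 0},
    {"claw": -1,"tx": 0,"ty": 0.8,"tz": 0,"wx": 0,"wy": 0,"wz": 0},
    {"claw": -1,"tx": 0,"ty": 0.8,"tz": 0,"wx": 0,"wy": 0,"wz": 0},
    {"claw": -1,"tx": 0,"ty": 0.8,"tz": 0,"wx": 0,"wy": 0,"wz": 0},
    {"claw": -1,"tx": 0,"ty": 0.8,"tz": 0,"wx": 0,"wy": 0,"wz": 0},
    {"claw": -1,"tx": 0,"ty": 0.8,"tz": 0,"wx": 0,"wy": 0,"wz": 0},
    {"claw": -1,"tx": 0,"ty": 0.8,"tz": -0.8,"wx": 0,"wy": 0,"wz": 0},
    {"claw": -1,"tx": 0,"ty": 0.8,"tz": -0.8,"wx": 0,"wy": 0,"wz": 0},
    {"claw": -1,"tx": 0,"ty": 0.8,"tz": -0.8,"wx": 0,"wy": 0,"wz": 0},
    {"claw": -1,"tx": 0,"ty": 0.8,"tz": -0.8,"wx": 0,"wy": 0,"wz": 0},
    {"claw": -1,"tx": 0,"ty": 0.8,"tz": -0.8,"wx": 0,"wy": 0,"wz": 0},
    {"claw": -1,"tx": 0,"ty": 0.8,"tz": -0.8,"wx": 0,"wy": 0,"wz": 0},
    {"claw": -1,"tx": 0,"ty": 0.8,"tz": -0.8,"wx": 0,"wy": 0,"wz": 0},
    {"claw": -1,"tx": 0,"ty": 0.8,"tz": -0.8,"wx": 0,"wy": 0,"wz": 0},
    {"claw": -1,"tx": 0,"ty": 0.8,"tz": -0.8,"wx": 0,"wy": 0,"wz": 0},
    {"claw": -1,"tx": 0,"ty": 0.8,"tz": -0.8,"wx": 0,"wy": 0,"wz": 0}
  ]
}}

```text
clock: 1.43
position: [0.444, -0.3227, 0.1998]
tool_rot: [0.562, 0.421, 0.574, -0.421]
ft_force: [1.3, 0.1, -0.8]
gripper_width: -0.001
```

{"api": "carry_out", "payload": {
  "series": [
    {"claw": -1,"tx": 0.2,"ty": 0.41,"tz": -0.85,"wx": 0,"wy": 0,"wz": 0},
    {"claw": -1,"tx": 0.2,"ty": 0.41,"tz": -0.85,"wx": 0,"wy": 0,"wz": 0},
    {"claw": -1,"tx": 0.2,"ty": 0.41,"tz": -0.85,"wx": 0,"wy": 0,"wz": 0},
    {"claw": -1,"tx": 0.2,"ty": 0.41,"tz": -0.85,"wx": 0,"wy": 0,"wz": 0},
    {"claw": -1,"tx": 0.2,"ty": 0.41,"tz": -0.85,"wx": 0,"wy": 0,"wz": 0},
    {"claw": -1,"tx": 0.2,"ty": 0.41,"tz": -0.85,"wx": 0,"wy": 0,"wz": 0},
    {"claw": -1,"tx": 0.2,"ty": 0.41,"tz": -0.85,"wx": 0,"wy": 0,"wz": 0},
    {"claw": -1,"tx": 0.2,"ty": 0.41,"tz": -0.85,"wx": 0,"wy": 0,"wz": 0},
    {"claw": -1,"tx": 0.2,"ty": 0.41,"tz": -0.85,"wx": 0,"wy": 0,"wz": 0},
    {"claw": -1,"tx": 0.2,"ty": 0.41,"tz": -0.85,"wx": 0,"wy": 0,"wz": 0},
    {"claw": -1,"tx": 0.2,"ty": 0.41,"tz": -0.85,"wx": 0,"wy": 0,"wz": 0},
    {"claw": -1,"tx": 0.2,"ty": 0.41,"tz": -0.85,"wx": 0,"wy": 0,"wz": 0},
    {"claw": -1,"tx": 0.2,"ty": 0.41,"tz": -0.85,"wx": 0,"wy": 0,"wz": 0},
    {"claw": -1,"tx": 0.2,"ty": 0.41,"tz": -0.85,"wx": 0,"wy": 0,"wz": 0},
    {"claw": -1,"tx": 0,"ty": 0,"tz": 0,"wx": 0,"wy": 0,"wz": 0},
    {"claw": -1,"tx": 0,"ty": 0,"tz": 0,"wx": 0,"wy": 0,"wz": 0}
  ]
}}

```text
clock: 2.77
position: [0.4921, 0.0292, 0.1256]
tool_rot: [0.562, 0.418, 0.578, -0.419]
ft_force: [-0.1, 0.0, 0.3]
gripper_width: -0.0
```

```bash
cat > st.py <<'E'
from rig import r
from h import *
from scipy.spatial.transform import Rotation as R
def rel(goal):
    o=r.get_obs();M=R.from_quat(o["tool_rot"],scalar_first=True).as_matrix();p=np.array(o["position"])
    print("t",o["clock"],"p",p.round(4),"F",np.round(o["ft_force"],2),"units",(M.T@(np.array(goal)-p)/.025).round(3));print(M.round(3));return M,p
E
python3 - <<'E'
from st import *
import cv2
M,p=rel([.491,.006,.098])
w=r.camera("wrist");print(w["mtx"],w["T_tool_cam"].round(3))
cv2.imwrite("pics/w1.png",w["image"][:,:,::-1])
E
```

```text
t 2.7667 p [0.4921 0.0292 0.1256] F [-0.1   0.02  0.34] units [ 1.094 -0.303  0.892]
[[-0.019  0.954  0.3  ]
 [ 0.012  0.3   -0.954]
 [-1.    -0.015 -0.017]]
[[325.1922621    0.         279.11657269]
 [  0.         325.1922621  204.08613923]
 [  0.           0.           1.        ]] [[ 0.001 -0.327  0.945 -0.164]
 [ 0.    -0.945 -0.327  0.084]
 [ 1.     0.    -0.001  0.001]
 [ 0.     0.     0.     1.   ]]
```

View pics/w1.png

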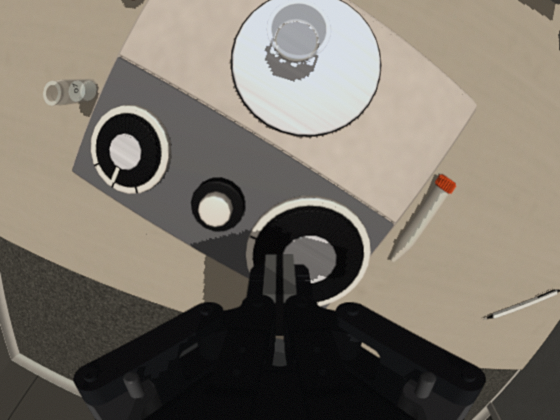

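The wrist view shows the dial at about (309,256) and the key at (215,210). The shut fingertips are over the left edge of the dial, so they need to move right. I'll cross-check the dial position from this picture.

```bash
cat >> st.py <<'E'
def wpx(u,v,z,M,p,K,T):
    d=np.array([u-K[0,2],v-K[1,2]])/K[0,0];th=np.hypot(*d)
    ray=np.r_[d/th*np.sin(th),np.cos(th)];ray=M@T[:3,:3]@ray;o=p+M@T[:3,3]
    return o+ray*(z-o[2])/ray[2]
E
python3 - <<'E'
from st import *
M,p=rel([.491,.006,.098]);w=r.camera("wrist");K,T=w["mtx"],w["T_tool_cam"]
print(wpx(309,252,.070,M,p,K,T),wpx(215,210,.083,M,p,K,T),wpx(125,152,.074,M,p,K,T))
E
```

```text
t 2.8167 p [0.492  0.0295 0.1256] F [-0.55  0.79 -0.47] units [ 1.094 -0.304  0.903]
[[-0.019  0.954  0.3  ]
 [ 0.013  0.3   -0.954]
 [-1.    -0.014 -0.018]]
[ 0.46913227 -0.00116039  0.07      ] [0.48607233 0.07398814 0.083     ] [0.50464489 0.15130863 0.074     ]
```

{"api": "carry_out", "payload": {
  "series": [
    {"claw": -1,"tx": 0,"ty": -0.15,"tz": 0.45,"wx": 0,"wy": 0,"wz": 0},
    {"claw": -1,"tx": 0,"ty": -0.15,"tz": 0.45,"wx": 0,"wy": 0,"wz": 0},
    {"claw": -1,"tx": 0.3,"ty": 0,"tz": 0,"wx": 0,"wy": 0,"wz": 0},
    {"claw": -1,"tx": 0.3,"ty": 0,"tz": 0,"wx": 0,"wy": 0,"wz": 0},
    {"claw": -1,"tx": 0,"ty": 0,"tz": 0,"wx": 0,"wy": 0,"wz": 0}
  ]
}}

```text
clock: 3.28
position: [0.4914, 0.0001, 0.1097]
tool_rot: [0.561, 0.42, 0.576, -0.421]
ft_force: [-0.7, 0.2, -0.2]
gripper_width: -0.001
```

```bash
python3 - <<'E'
from st import *
rel([.491,.006,.088])
E
```

```text
t 3.2833 p [4.914e-01 1.000e-04 1.097e-01] F [-0.66  0.23 -0.17] units [ 0.871  0.067 -0.214]
[[-0.018  0.956  0.293]
 [ 0.011  0.293 -0.956]
 [-1.    -0.014 -0.016]]
```

{"api": "carry_out", "payload": {
  "series": [
    {"claw": -1,"tx": 0.25,"ty": 0,"tz": -0.1,"wx": 0,"wy": 0,"wz": 0},
    {"claw": -1,"tx": 0.25,"ty": 0,"tz": 0,"wx": 0,"wy": 0,"wz": 0},
    {"claw": -1,"tx": 0.2,"ty": 0,"tz": 0,"wx": 0,"wy": 0,"wz": 0},
    {"claw": -1,"tx": 0,"ty": 0,"tz": 0,"wx": 0,"wy": 0,"wz": 0},
    {"claw": -1,"tx": 0,"ty": 0,"tz": 0,"wx": 0,"wy": 0,"wz": 0}
  ]
}}

```text
clock: 3.7
position: [0.4893, 0.0043, 0.0892]
tool_rot: [0.561, 0.419, 0.577, -0.421]
ft_force: [-0.3, 1.0, 0.8]
gripper_width: -0.004
```

{"api": "carry_out", "payload": {
  "series": [
    {"claw": -1,"tx": 0.08,"ty": 0,"tz": 0,"wx": 0,"wy": 0,"wz": 0},
    {"claw": -1,"tx": 0,"ty": 0,"tz": 0,"wx": 0,"wy": 0,"wz": 0},
    {"claw": -1,"tx": 0,"ty": 0,"tz": 0,"wx": 0,"wy": 0,"wz": 0}
  ]
}}

```text
clock: 3.95
position: [0.4894, 0.0049, 0.0871]
tool_rot: [0.561, 0.419, 0.577, -0.421]
ft_force: [-0.1, -0.5, 0.5]
gripper_width: -0.006
```

{"api": "carry_out", "payload": {
  "series": [
    {"claw": -1,"tx": 0.06,"ty": 0,"tz": 0,"wx": 0,"wy": 0,"wz": 0},
    {"claw": -1,"tx": 0.06,"ty": 0,"tz": 0,"wx": 0,"wy": 0,"wz": 0}
  ]
}}

```text
clock: 4.12
position: [0.4899, 0.005, 0.0845]
tool_rot: [0.561, 0.419, 0.577, -0.42]
ft_force: [-0.4, -0.4, -0.1]
gripper_width: -0.005
```

{"api": "carry_out", "payload": {
  "series": [
    {"claw": -1,"tx": 0,"ty": 0,"tz": 0,"wx": 0,"wy": 0,"wz": 0},
    {"claw": -1,"tx": 0,"ty": 0,"tz": 0,"wx": 0,"wy": 0,"wz": 0}
  ]
}}

```text
clock: 4.28
position: [0.4899, 0.0049, 0.0844]
tool_rot: [0.561, 0.42, 0.577, -0.42]
ft_force: [-0.7, -0.5, -0.2]
gripper_width: 0.006
```

{"api": "carry_out", "payload": {
  "series": [
    {"claw": -1,"tx": 0.06,"ty": 0,"tz": 0,"wx": 0,"wy": 0,"wz": 0},
    {"claw": -1,"tx": 0,"ty": 0,"tz": 0,"wx": 0,"wy": 0,"wz": 0}
  ]
}}

```text
clock: 4.45
position: [0.4899, 0.0048, 0.0829]
tool_rot: [0.561, 0.42, 0.576, -0.42]
ft_force: [-0.3, -0.1, -0.4]
gripper_width: -0.002
```

{"api": "carry_out", "payload": {
  "series": [
    {"claw": -1,"tx": 0.06,"ty": 0,"tz": 0,"wx": 0,"wy": 0,"wz": 0},
    {"claw": -1,"tx": 0,"ty": 0,"tz": 0,"wx": 0,"wy": 0,"wz": 0}
  ]
}}

```text
clock: 4.62
position: [0.4899, 0.0048, 0.0813]
tool_rot: [0.561, 0.42, 0.576, -0.42]
ft_force: [-0.5, 0.9, 0.3]
gripper_width: -0.0
```

```bash
python3 - <<'E'
from st import *
import cv2
rel([.491,.006,.084]); c=r.camera("scene")["image"][160:280,300:460,::-1]
cv2.imwrite("pics/s2.png",cv2.resize(c,None,fx=5,fy=5,interpolation=cv2.INTER_CUBIC))
E
```

```text
t 4.6167 p [0.4899 0.0048 0.0813] F [-0.49  0.93  0.3 ] units [-0.108  0.053 -0.034]
[[-0.018  0.956  0.294]
 [ 0.012  0.294 -0.956]
 [-1.    -0.014 -0.017]]
```

View pics/s2.png

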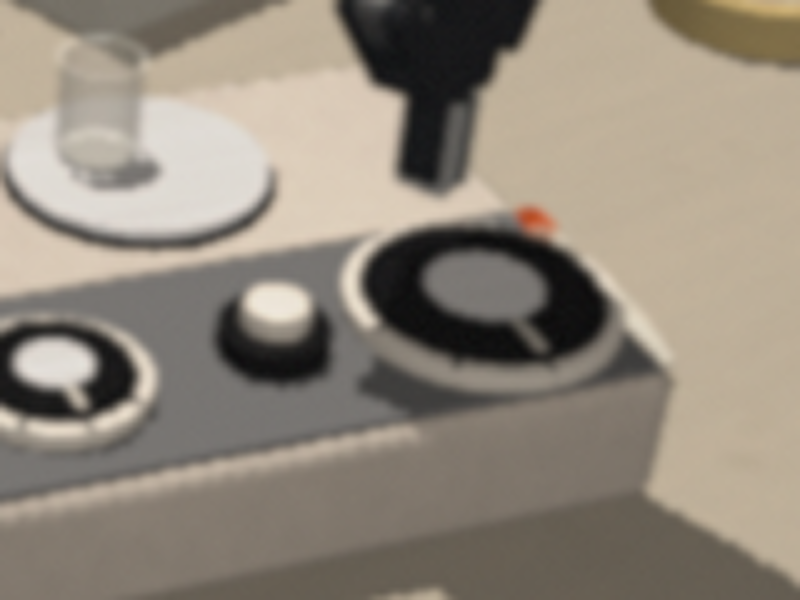

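The tips appear at crop pixel (437,190), clearly still above the dial's back edge. I'll compute their actual height.

```bash
python3 - <<'E'
from h import *
for z in (.067,.074,.08,.09,.1,.11): print(z,w2px("scene",[.4905,.0046,z]))
print("dial",w2px("scene",[.4642,-.002,.074]), "crop dial center->", 300+485/5-.4,160+287/5-.4, "tip", 300+437/5-.4,160+188/5-.4)
for z in (.074,.084,.094): print(z,px2w("scene",387,197.2,z))
print(px2w("scene",396.6,217,.074), px2w("scene",300+277/5-.4,160+303/5-.4,.083))
E
```

```text
0.067 [382.43457006 213.4997303 ]
0.074 [382.95675899 210.19688135]
0.08 [383.40803868 207.34253388]
0.09 [384.16785011 202.53672086]
0.1 [384.93742004 197.6691852 ]
0.11 [385.71693769 192.73873011]
dial [396.15481884 216.20137414] crop dial center-> 396.6 217.0 tip 387.0 197.2
0.074 [ 0.51937759 -0.03203656  0.074     ]
0.084 [ 0.50799543 -0.01955299  0.084     ]
0.094 [ 0.49661328 -0.00706942  0.094     ]
[ 0.46196302 -0.0009025   0.074     ] [0.48240579 0.07676484 0.083     ]
```

Both the missing contact force and the scene picture put the shut tips at z≈0.095–0.10. That is roughly 15–20 mm behind the TCP, not the nominal 14 mm ahead of it. I'll keep descending and go by force.

{"api": "carry_out", "payload": {
  "series": [
    {"claw": -1,"tx": 0.12,"ty": 0,"tz": 0,"wx": 0,"wy": 0,"wz": 0},
    {"claw": -1,"tx": 0.12,"ty": 0,"tz": 0,"wx": 0,"wy": 0,"wz": 0},
    {"claw": -1,"tx": 0.12,"ty": 0,"tz": 0,"wx": 0,"wy": 0,"wz": 0},
    {"claw": -1,"tx": 0,"ty": 0,"tz": 0,"wx": 0,"wy": 0,"wz": 0}
  ]
}}

```text
clock: 5.0
position: [0.4899, 0.0049, 0.0716]
tool_rot: [0.561, 0.42, 0.576, -0.42]
ft_force: [0.1, -0.1, -0.0]
gripper_width: 0.001
```

```bash
python3 - <<'E'
from st import *
import cv2
rel([.491,.006,.084]); c=r.camera("scene")["image"][160:260,320:440,::-1]
w=r.camera("wrist")["image"][150:350,200:380,::-1]
a=cv2.resize(c,(480,400),interpolation=cv2.INTER_CUBIC);b=cv2.resize(w,(320,356),interpolation=cv2.INTER_CUBIC)
o=np.zeros((400,800,3),np.uint8);o[:,:480]=a;o[:356,480:]=b
cv2.imwrite("pics/s3.png",o)
E
```

```text
t 5.0 p [0.4899 0.0049 0.0716] F [ 0.15 -0.11 -0.01] units [-0.498  0.049 -0.036]
[[-0.018  0.956  0.294]
 [ 0.012  0.294 -0.956]
 [-1.    -0.013 -0.017]]
```

View pics/s3.png

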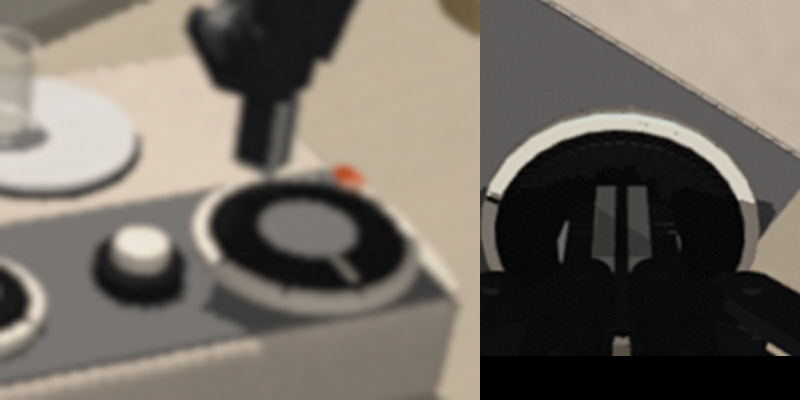

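The tips are at scene pixel (387,202.5), so z≈0.09 and about 16 mm above the face. The wrist panel shows them over the back half of the knurled ring.

{"api": "carry_out", "payload": {
  "series": [
    {"claw": -1,"tx": 0.12,"ty": 0,"tz": 0,"wx": 0,"wy": 0,"wz": 0},
    {"claw": -1,"tx": 0.12,"ty": 0,"tz": 0,"wx": 0,"wy": 0,"wz": 0},
    {"claw": -1,"tx": 0.1,"ty": 0,"tz": 0,"wx": 0,"wy": 0,"wz": 0},
    {"claw": -1,"tx": 0,"ty": 0,"tz": 0,"wx": 0,"wy": 0,"wz": 0}
  ]
}}

```text
clock: 5.43
position: [0.4902, 0.0051, 0.0629]
tool_rot: [0.562, 0.42, 0.576, -0.42]
ft_force: [-0.7, -0.5, -0.4]
gripper_width: 0.001
```

{"api": "carry_out", "payload": {
  "series": [
    {"claw": -1,"tx": 0.06,"ty": 0,"tz": 0,"wx": 0,"wy": 0,"wz": 0},
    {"claw": -1,"tx": 0,"ty": 0,"tz": 0,"wx": 0,"wy": 0,"wz": 0}
  ]
}}

```text
clock: 5.6
position: [0.4901, 0.0051, 0.0611]
tool_rot: [0.561, 0.42, 0.576, -0.42]
ft_force: [0.2, -1.1, -0.0]
gripper_width: 0.0
```

{"api": "carry_out", "payload": {
  "series": [
    {"claw": -1,"tx": 0.06,"ty": 0,"tz": 0,"wx": 0,"wy": 0,"wz": 0},
    {"claw": -1,"tx": 0,"ty": 0,"tz": 0,"wx": 0,"wy": 0,"wz": 0}
  ]
}}

```text
clock: 5.77
position: [0.4901, 0.0052, 0.0594]
tool_rot: [0.561, 0.42, 0.576, -0.42]
ft_force: [-0.2, -1.2, -0.4]
gripper_width: -0.005
```

{"api": "carry_out", "payload": {
  "series": [
    {"claw": -1,"tx": 0.06,"ty": 0,"tz": 0,"wx": 0,"wy": 0,"wz": 0},
    {"claw": -1,"tx": 0,"ty": 0,"tz": 0,"wx": 0,"wy": 0,"wz": 0}
  ]
}}

```text
clock: 5.93
position: [0.4901, 0.0052, 0.0579]
tool_rot: [0.562, 0.42, 0.576, -0.42]
ft_force: [-0.7, -0.0, -0.6]
gripper_width: 0.0
```

{"api": "carry_out", "payload": {
  "series": [
    {"claw": -1,"tx": 0.06,"ty": 0,"tz": 0,"wx": 0,"wy": 0,"wz": 0},
    {"claw": -1,"tx": 0,"ty": 0,"tz": 0,"wx": 0,"wy": 0,"wz": 0}
  ]
}}

```text
clock: 6.1
position: [0.4902, 0.0052, 0.0563]
tool_rot: [0.562, 0.42, 0.576, -0.42]
ft_force: [0.0, -0.1, -0.2]
gripper_width: 0.001
```

{"api": "carry_out", "payload": {
  "series": [
    {"claw": -1,"tx": 0.06,"ty": 0,"tz": 0,"wx": 0,"wy": 0,"wz": 0},
    {"claw": -1,"tx": 0,"ty": 0,"tz": 0,"wx": 0,"wy": 0,"wz": 0}
  ]
}}

```text
clock: 6.27
position: [0.4902, 0.0052, 0.0547]
tool_rot: [0.562, 0.42, 0.576, -0.42]
ft_force: [-0.2, -0.4, -0.1]
gripper_width: 0.002
```

{"api": "carry_out", "payload": {
  "series": [
    {"claw": -1,"tx": 0.06,"ty": 0,"tz": 0,"wx": 0,"wy": 0,"wz": 0},
    {"claw": -1,"tx": 0,"ty": 0,"tz": 0,"wx": 0,"wy": 0,"wz": 0}
  ]
}}

```text
clock: 6.43
position: [0.4901, 0.0052, 0.053]
tool_rot: [0.562, 0.42, 0.576, -0.42]
ft_force: [0.3, -0.4, -0.6]
gripper_width: 0.001
```

{"api": "carry_out", "payload": {
  "series": [
    {"claw": -1,"tx": 0.05,"ty": 0,"tz": 0,"wx": 0,"wy": 0,"wz": 0},
    {"claw": -1,"tx": 0,"ty": 0,"tz": 0,"wx": 0,"wy": 0,"wz": 0}
  ]
}}

```text
clock: 6.6
position: [0.4904, 0.0053, 0.0519]
tool_rot: [0.562, 0.42, 0.576, -0.42]
ft_force: [-0.3, -0.3, 2.0]
gripper_width: -0.002
```

{"api": "carry_out", "payload": {
  "series": [
    {"claw": -1,"tx": 0.05,"ty": 0,"tz": 0,"wx": 0,"wy": 0,"wz": 0},
    {"claw": -1,"tx": 0,"ty": 0,"tz": 0,"wx": 0,"wy": 0,"wz": 0}
  ]
}}

```text
clock: 6.77
position: [0.4904, 0.0052, 0.0508]
tool_rot: [0.562, 0.42, 0.576, -0.42]
ft_force: [-1.0, 0.3, 2.7]
gripper_width: -0.001
```

```bash
python3 - <<'E'
from st import *
import cv2
rel([.491,.006,.084]); c=r.camera("scene")["image"][160:260,320:440,::-1]
w=r.camera("wrist")["image"][150:350,200:380,::-1]
a=cv2.resize(c,(480,400),interpolation=cv2.INTER_CUBIC);b=cv2.resize(w,(320,356),interpolation=cv2.INTER_CUBIC)
o=np.zeros((400,800,3),np.uint8);o[:,:480]=a;o[:356,480:]=b
cv2.imwrite("pics/s4.png",o)
E
```

```text
t 6.7667 p [0.4904 0.0052 0.0508] F [-1.02  0.28  2.71] units [-1.328  0.015 -0.044]
[[-0.016  0.956  0.294]
 [ 0.012  0.294 -0.956]
 [-1.    -0.012 -0.016]]
```

View pics/s4.png

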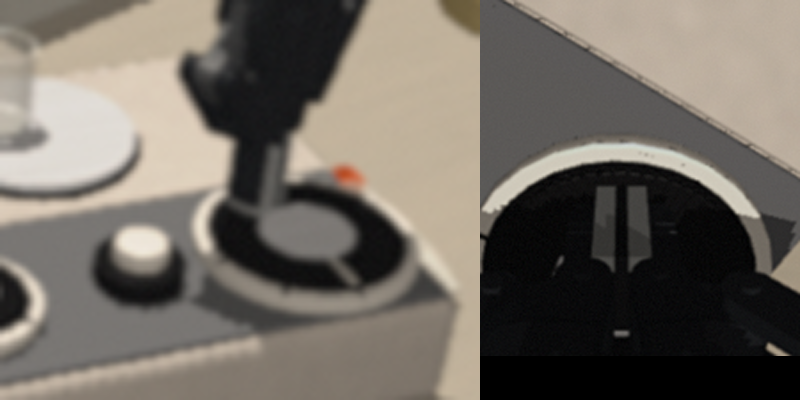

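Contact is at TCP z≈0.0525 with 2.7 N, and the tip sits on the dial's back-left, about 27 mm off centre. I'll press a little more, then turn along the arc.

{"api": "carry_out", "payload": {
  "series": [
    {"claw": -1,"tx": 0.05,"ty": 0,"tz": 0,"wx": 0,"wy": 0,"wz": 0},
    {"claw": -1,"tx": 0,"ty": 0,"tz": 0,"wx": 0,"wy": 0,"wz": 0},
    {"claw": -1,"tx": 0,"ty": -0.003,"tz": 0.075,"wx": 0.8,"wy": 0,"wz": 0},
    {"claw": -1,"tx": 0,"ty": -0.003,"tz": 0.075,"wx": 0.8,"wy": 0,"wz": 0},
    {"claw": -1,"tx": 0,"ty": -0.003,"tz": 0.075,"wx": 0.8,"wy": 0,"wz": 0}
  ]
}}

```text
clock: 7.28
position: [0.4916, 0.0004, 0.0501]
tool_rot: [0.514, 0.478, 0.528, -0.479]
ft_force: [-1.6, 1.2, 5.1]
gripper_width: -0.0
```

```bash
python3 - <<'E'
from st import *
M,p=rel([.464,-.002,.05]);print(np.degrees(np.arctan2(M[1,1],M[0,1])),p[:2]-[.464,-.002])
E
```

```text
t 7.2833 p [4.916e-01 4.000e-04 5.010e-02] F [-1.57  1.24  5.06] units [ 0.021 -1.109  0.004]
[[-0.016  0.996  0.085]
 [ 0.012  0.085 -0.996]
 [-1.    -0.015 -0.013]]
4.867728748667799 [0.02761749 0.0024415 ]
```

{"api": "carry_out", "payload": {
  "series": [
    {"claw": -1,"tx": 0,"ty": -0.003,"tz": 0.075,"wx": 0.8,"wy": 0,"wz": 0},
    {"claw": -1,"tx": 0,"ty": -0.003,"tz": 0.075,"wx": 0.8,"wy": 0,"wz": 0},
    {"claw": -1,"tx": 0,"ty": -0.003,"tz": 0.075,"wx": 0.8,"wy": 0,"wz": 0},
    {"claw": -1,"tx": 0,"ty": -0.003,"tz": 0.075,"wx": 0.8,"wy": 0,"wz": 0},
    {"claw": -1,"tx": 0,"ty": -0.003,"tz": 0.075,"wx": 0.8,"wy": 0,"wz": 0},
    {"claw": -1,"tx": 0,"ty": 0,"tz": 0,"wx": 0,"wy": 0,"wz": 0}
  ]
}}

```text
clock: 7.78
position: [0.4912, -0.0088, 0.0506]
tool_rot: [-0.417, -0.564, -0.43, 0.567]
ft_force: [-1.2, -0.2, 3.6]
gripper_width: -0.003
```

```bash
cat > look.py <<'E'
from st import *
import cv2,sys
M,p=rel([.464,-.002,.05]);print(np.degrees(np.arctan2(M[1,1],M[0,1])),p[:2]-[.464,-.002])
c=r.camera("scene")["image"][160:260,320:440,::-1]
w=r.camera("top")["image"][220:300,280:360,::-1]
o=np.zeros((400,800,3),np.uint8);o[:,:480]=cv2.resize(c,(480,400),interpolation=cv2.INTER_CUBIC);o[:320,480:]=cv2.resize(w,(320,320),interpolation=cv2.INTER_CUBIC)
cv2.imwrite(sys.argv[1],o)
E
python3 look.py pics/s5.png
```

```text
t 7.7833 p [ 0.4912 -0.0088  0.0506] F [-1.19 -0.21  3.64] units [ 0.044 -1.121  0.045]
[[-0.014  0.959 -0.281]
 [ 0.013 -0.281 -0.96 ]
 [-1.    -0.017 -0.008]]
-16.3328504502273 [ 0.02721281 -0.00680849]
```

View pics/s5.png

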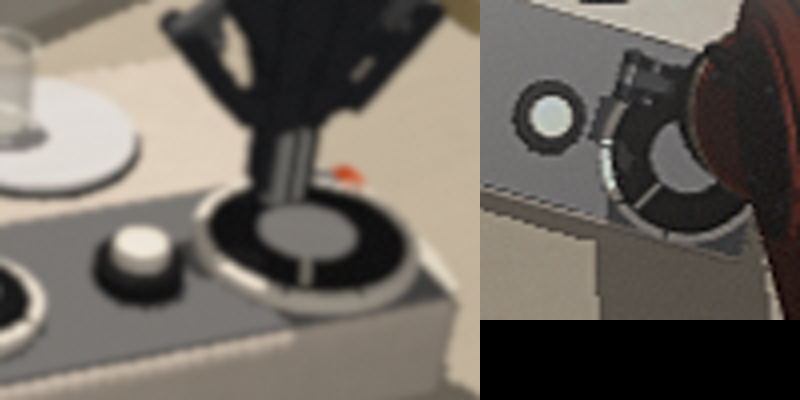

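The white line is now close to the second mark: panel (307,270) against the mark at (285,290). That is past the crest, so I'll lift off and check.

{"api": "carry_out", "payload": {
  "series": [
    {"claw": -1,"tx": -0.1,"ty": 0,"tz": 0,"wx": 0,"wy": 0,"wz": 0},
    {"claw": -1,"tx": -0.3,"ty": 0,"tz": 0,"wx": 0,"wy": 0,"wz": 0},
    {"claw": -1,"tx": -0.8,"ty": 0,"tz": 0,"wx": 0,"wy": 0,"wz": 0},
    {"claw": -1,"tx": -0.4,"ty": 0,"tz": 0,"wx": 0,"wy": 0,"wz": 0},
    {"claw": -1,"tx": 0,"ty": 0,"tz": 0,"wx": 0,"wy": 0,"wz": 0},
    {"claw": -1,"tx": 0,"ty": 0,"tz": 0,"wx": 0,"wy": 0,"wz": 0}
  ]
}}

```text
clock: 8.38
position: [0.4917, -0.0081, 0.0925]
tool_rot: [-0.421, -0.561, -0.435, 0.564]
ft_force: [-0.2, -0.4, -0.3]
gripper_width: -0.003
```

```bash
python3 look.py pics/s6.png; python3 - <<'E'
from st import *
# key goal: tips-to-TCP d=-0.0215 -> TCP z ~ tip z - .0215
rel([.484,.0757,.0835])
E
```

```text
t 8.3833 p [ 0.4917 -0.0081  0.0925] F [-0.22 -0.4  -0.28] units [ 1.719 -1.104  0.076]
[[-0.015  0.964 -0.267]
 [ 0.014 -0.267 -0.964]
 [-1.    -0.018 -0.009]]
-15.459079335686026 [ 0.0277358  -0.00610752]
t 8.4833 p [ 0.4914 -0.0081  0.0919] F [ 0.34 -0.4   0.84] units [ 0.386 -1.173 -3.15 ]
[[-0.016  0.964 -0.267]
 [ 0.014 -0.267 -0.964]
 [-1.    -0.019 -0.009]]
```

View pics/s6.png

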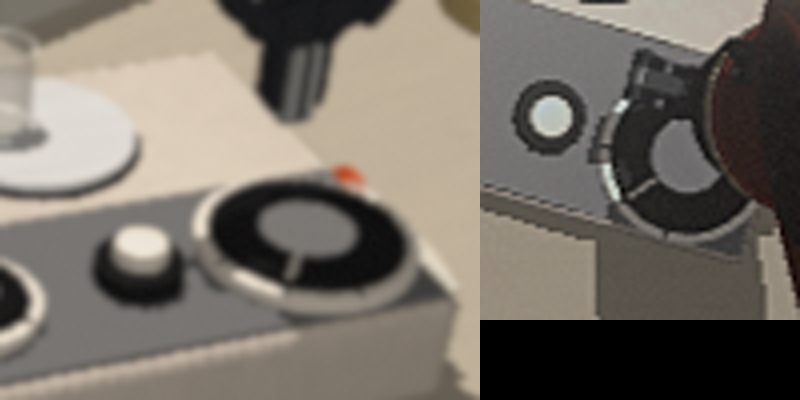

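The white line now points at the second mark (293,265), so the dial has clicked into the middle position. Now over to the key.

{"api": "carry_out", "payload": {
  "series": [
    {"claw": -1,"tx": 0,"ty": -0.28,"tz": -0.75,"wx": 0,"wy": 0,"wz": 0},
    {"claw": -1,"tx": 0,"ty": -0.28,"tz": -0.75,"wx": 0,"wy": 0,"wz": 0},
    {"claw": -1,"tx": 0,"ty": -0.28,"tz": -0.75,"wx": 0,"wy": 0,"wz": 0},
    {"claw": -1,"tx": 0,"ty": -0.2,"tz": -0.5,"wx": 0,"wy": 0,"wz": 0},
    {"claw": -1,"tx": 0,"ty": 0,"tz": 0,"wx": 0,"wy": 0,"wz": 0},
    {"claw": -1,"tx": 0,"ty": 0,"tz": 0,"wx": 0,"wy": 0,"wz": 0}
  ]
}}

```text
clock: 8.98
position: [0.482, 0.0663, 0.0885]
tool_rot: [-0.419, -0.56, -0.436, 0.566]
ft_force: [-0.5, -0.2, 0.0]
gripper_width: -0.004
```

```bash
python3 -c "
from st import *
rel([.484,.0757,.068])"
```

```text
t 8.9833 p [0.482  0.0663 0.0885] F [-0.5  -0.17  0.03] units [ 0.824 -0.003 -0.378]
[[-0.022  0.963 -0.268]
 [ 0.013 -0.268 -0.963]
 [-1.    -0.024 -0.007]]
```

{"api": "carry_out", "payload": {
  "series": [
    {"claw": -1,"tx": 0,"ty": 0,"tz": -0.36,"wx": 0,"wy": 0,"wz": 0},
    {"claw": -1,"tx": 0,"ty": 0,"tz": 0,"wx": 0,"wy": 0,"wz": 0},
    {"claw": -1,"tx": 0.3,"ty": 0,"tz": 0,"wx": 0,"wy": 0,"wz": 0},
    {"claw": -1,"tx": 0.3,"ty": 0,"tz": 0,"wx": 0,"wy": 0,"wz": 0},
    {"claw": -1,"tx": 0.2,"ty": 0,"tz": 0,"wx": 0,"wy": 0,"wz": 0},
    {"claw": -1,"tx": 0,"ty": 0,"tz": 0,"wx": 0,"wy": 0,"wz": 0}
  ]
}}

```text
clock: 9.48
position: [0.484, 0.0723, 0.065]
tool_rot: [-0.418, -0.56, -0.435, 0.568]
ft_force: [-1.7, 0.5, -0.1]
gripper_width: -0.002
```

```bash
python3 look.py pics/s7.png; python3 -c "
from st import *
rel([.484,.0757,.057])"
```

```text
t 9.4833 p [0.484  0.0723 0.065 ] F [-1.69  0.47 -0.11] units [0.583 0.053 3.08 ]
[[-0.023  0.962 -0.272]
 [ 0.012 -0.272 -0.962]
 [-1.    -0.026 -0.005]]
-15.78743237645186 [0.02001423 0.07426435]
t 9.5833 p [0.4844 0.0724 0.066 ] F [0.28 0.47 0.58] units [ 0.36  -0.043 -0.119]
[[-0.023  0.962 -0.272]
 [ 0.012 -0.272 -0.962]
 [-1.    -0.025 -0.006]]
```

View pics/s7.png

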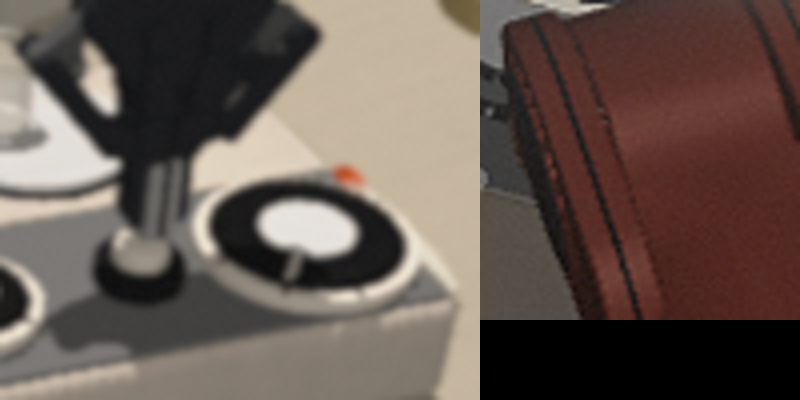

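The tip is right over the key and the dial line is still on the second mark. I'll press, watching the force.

{"api": "carry_out", "payload": {
  "series": [
    {"claw": -1,"tx": 0,"ty": 0,"tz": -0.1,"wx": 0,"wy": 0,"wz": 0},
    {"claw": -1,"tx": 0.12,"ty": 0,"tz": 0,"wx": 0,"wy": 0,"wz": 0},
    {"claw": -1,"tx": 0.12,"ty": 0,"tz": 0,"wx": 0,"wy": 0,"wz": 0},
    {"claw": -1,"tx": 0.06,"ty": 0,"tz": 0,"wx": 0,"wy": 0,"wz": 0},
    {"claw": -1,"tx": 0,"ty": 0,"tz": 0,"wx": 0,"wy": 0,"wz": 0}
  ]
}}

```text
clock: 10.0
position: [0.4859, 0.0749, 0.0589]
tool_rot: [-0.419, -0.561, -0.434, 0.567]
ft_force: [-0.8, -1.5, 4.0]
gripper_width: 0.002
```

{"api": "carry_out", "payload": {
  "series": [
    {"claw": -1,"tx": 0.06,"ty": 0,"tz": 0,"wx": 0,"wy": 0,"wz": 0},
    {"claw": -1,"tx": 0,"ty": 0,"tz": 0,"wx": 0,"wy": 0,"wz": 0}
  ]
}}

```text
clock: 10.17
position: [0.486, 0.0749, 0.0576]
tool_rot: [-0.419, -0.561, -0.434, 0.567]
ft_force: [-1.3, -0.5, 4.3]
gripper_width: -0.002
```

{"api": "carry_out", "payload": {
  "series": [
    {"claw": -1,"tx": 0.06,"ty": 0,"tz": 0,"wx": 0,"wy": 0,"wz": 0},
    {"claw": -1,"tx": 0.03,"ty": 0,"tz": 0,"wx": 0,"wy": 0,"wz": 0}
  ]
}}

```text
clock: 10.33
position: [0.4861, 0.075, 0.0562]
tool_rot: [-0.419, -0.561, -0.434, 0.567]
ft_force: [-6.6, -1.6, 14.4]
gripper_width: -0.0
```

{"api": "carry_out", "payload": {
  "series": [
    {"claw": -1,"tx": 0.06,"ty": 0,"tz": 0,"wx": 0,"wy": 0,"wz": 0},
    {"claw": -1,"tx": 0.03,"ty": 0,"tz": 0,"wx": 0,"wy": 0,"wz": 0}
  ]
}}

```text
clock: 10.5
position: [0.4861, 0.0749, 0.0562]
tool_rot: [-0.419, -0.561, -0.434, 0.567]
ft_force: [-6.7, -2.0, 13.0]
gripper_width: 0.0
```

It hit a hard stop at 0.0562, about 5 mm below the contact height, with 13 to 14 N. The key is fully down, so I'll retract.

{"api": "carry_out", "payload": {
  "series": [
    {"claw": -1,"tx": -0.2,"ty": 0,"tz": 0,"wx": 0,"wy": 0,"wz": 0},
    {"claw": -1,"tx": -0.6,"ty": 0,"tz": 0,"wx": 0,"wy": 0,"wz": 0},
    {"claw": -1,"tx": -0.9,"ty": 0,"tz": 0,"wx": 0,"wy": 0,"wz": 0},
    {"claw": -1,"tx": -0.9,"ty": 0,"tz": 0,"wx": 0,"wy": 0,"wz": 0},
    {"claw": -1,"tx": -0.9,"ty": 0,"tz": 0,"wx": 0,"wy": 0,"wz": 0},
    {"claw": -1,"tx": 0,"ty": 0,"tz": 0,"wx": 0,"wy": 0,"wz": 0},
    {"claw": -1,"tx": 0,"ty": 0,"tz": 0,"wx": 0,"wy": 0,"wz": 0},
    {"claw": -1,"tx": 0,"ty": 0,"tz": 0,"wx": 0,"wy": 0,"wz": 0}
  ]
}}

```text
clock: 11.17
position: [0.4876, 0.0745, 0.1463]
tool_rot: [-0.419, -0.561, -0.434, 0.567]
ft_force: [0.4, 0.3, -0.4]
gripper_width: 0.004
```

```bash
python3 - <<'E'
from st import *
import cv2
rel([.484,.0757,.057]); c=r.camera("scene")["image"][160:285,230:430,::-1]
cv2.imwrite("pics/s8.png",cv2.resize(c,None,fx=4,fy=4,interpolation=cv2.INTER_CUBIC))
E
```

```text
t 11.1667 p [0.4876 0.0745 0.1463] F [ 0.39  0.26 -0.39] units [ 3.575 -0.07   0.013]
[[-0.02   0.962 -0.272]
 [ 0.011 -0.272 -0.962]
 [-1.    -0.022 -0.006]]
```

View pics/s8.png

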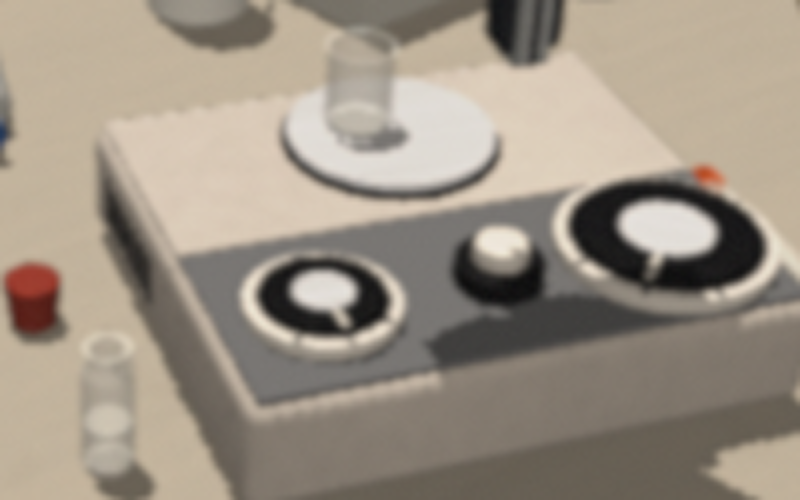

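The key is up at (500,250), the large dial's line is on the second mark at (653,268), the small dial is unchanged, and the beaker, vial and stopper are in place. The arm is clear, so I'll hand in.

```bash
python3 -c "
from rig import r
print(r.sign_off())"
```

```text
the job is handed in; nothing more can be done
None
```

I turned the larger dial clockwise into its middle position, then pushed the start key fully down and let it spring back. The job is handed in, at about 11 s on the robot's clock; hand-in reported no verdict.

- **Dial:** I pressed it with about 3–5 N, roughly 27 mm off centre, along a 32° arc. It then clicked on by itself, and the last picture shows the white line on the second mark.
- **Key:** it moved about 5 mm and hit a hard stop at 13–14 N; the last picture shows it up again.
- **Everything else:** the smaller dial, beaker, vial and stopper look unmoved. Only the tube's red cap shows in the last picture, where it was before. The arm was clear, with contact force near zero.
- **What disagreed:** the shut fingertips touched the dial about 21 mm behind the TCP, not the stated 14 mm ahead of it. I therefore set both contact heights by measured force and the camera.

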